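# Snap the spare pipe clip onto the bare seat of the conduit

## Robot

A 7-joint arm with a two-finger parallel gripper is mounted at the origin on a cart in front of the work surface, level with it; the furniture and walls round the work are solid. World frame = base frame: x ahead of the robot, y to its left, z up, the work surface at z = 0. Lengths are in m, angles in rad, forces in N, time in s.
With the tool pointing down it reaches from about 0.35 to 0.9 m from the base axis. Payload 7.2 kg.
Tool frame: the origin (TCP) lies midway between the tips of the shut fingers; the grasp point (between the pads) lies 19 mm behind it; z points along the fingers, y is the line along which they close (so a half turn about z gives the same grasp; the last joint's range is limited). The gripper opens to 88 mm and grips with 3 to 60 N. Pads are 20 mm wide; open, the fingers measure 115 mm over their backs; the gripper's body (75 mm by 178 mm) begins 61 mm behind the grasp point.
Start: joints at [1.202, 0.411, -0.013, 1.596, 0.006, 1.134, -0.082], TCP at [0.185, -0.597, 0.223] pointing down, gripper open.
Joint ranges: [-2.95, 2.95], [-0.29, 1.99], [-1.47, 1.44], [0.14, 2.54], [-1.03, 4.17], [0.13, 1.85], [-2.86, 2.86]. Speed limits (rad/s): [2.39, 2.39, 3.01, 3.01, 3.14, 3.14, 3.14].

## Interface

Orientations are given as a rotation vector (axis times angle).
In Python, from workcell import arm gives the robot as it stands. The module is installed in compiled form; this text tells all that it offers.
- The arm moves only by the shell command python3 -m inch 'ROWS' [FORCE]. ROWS is JSON, a list of rows, each an object of numbers: "x", "y", "z": the shift along the tool's x, y, z in mm; "turn": the turn about the tool's z in rad; "gripper": the opening, from 0 (shut) to 1 (fully open). In form: [{"x": .., "y": .., "z": .., "turn": .., "gripper": ..}, ...]. A call has 1 to 8 rows; each row is the pose to reach, as a shift and turn from the pose commanded when the call began, along the tool's axes at that moment; what a row does not reach only later rows make up. A row lasts 1/10 s, in which the tool goes at most 50 mm and 8.59 degrees, less where a joint would pass 70% of its speed; a pose out of reach is approached as far as the arm can. A call with a gripper value outside its range is refused whole. The fingers move at their own pace and stop on an object; FORCE is the grip in N (left out, the last holds). Time passes only in rows, so rows that repeat a pose let the fingers close. It gives the time, the measured TCP pose, the force, the opening and the grip force at its end, in the units of the state.
- arm.sense(): the state, without advancing time (a new reading comes with each control period).
- arm.snapshot(name): name is "scene" or "top"; returns (picture, depth): 480x640x3 uint8, blue, green, red; 480x640 float32, m along the optical axis (not along the pixel's ray), 0 where there is no reading.
- arm.camera_info(name): a dict with "K" (3x3 intrinsics, pixels), "k1" (the pictures are not rectified: a ray, as slopes to the right and down, at radius r is drawn at 1 + k1 r^2 times it, then the intrinsics apply), "cam_to_world" (4x4, takes a point from camera to world coordinates). Camera axes: x right, y down, z forward; pixel columns grow to the right and rows downward; lengths in m; the calibration is good to about 2 mm. A picture is of the moment at which its call begins. camera_info takes no time and is no camera call.
- arm.close_job(): hands the job in; it is judged then, once.
The state is a dict: "time_s": time; "joint_positions": joint angles; "joint_vel": joint speeds; "joint_torque": joint torques, N m; "eef_pos": TCP position; "tool_rot": TCP orientation; "ft_force": force on the tool from outside, world axes, zero at the start; "ft_torque": the same for the moment, N m; "opening": finger opening in m; "gripper_force": force on a finger pad.
Only numpy, scipy, OpenCV 4.12 (cv2) and the standard library are available. Lean on these libraries where they do the work, as an engineer would, in place of code of your own. Each camera call takes 0.05 s, during which the arm holds its last target. There are 200 camera calls.

## Task

The spare grey pipe clip lies on its side on the bench. Stand it mouth down on the bench and let go of it, then take it again and push it down over the middle of the bare rubber sleeve on the conduit (the bay that has no clip yet) until its arms snap past the widest point and it sits fully home, tab upright. Do not force it, and leave the other things on the bench where they are.

Things in the scene. Friction and masses are not known exactly. Their poses are not given: they have to be found in the camera images.
- clip: Loose sprung pipe clip, grey plastic, 0.11 kg: two sprung arms under a back bar with a tab on top. Origin = centre of its round bore. y along the bore, z from the bore to the tab, mouth opens to -z, x from arm to arm. 44 mm long in y throughout. It starts lying on its side: y vertical, origin 22 mm up. It can stand mouth down on its arm ends, origin then 37 mm up.
- clip_tab (a point): Middle of the clip's tab, 53 mm from the clip's origin along its z; axes as the clip's. The tab is 22 mm thick (x), 44 mm along y, from z = 30.5 to 76 mm. Below it the back bar: 60 mm wide in x, z = 20.5 to 30.5 mm; the bar's underside rests on the round part when the clip is home.
- clip_lips (a point): Midway between the clip's two lips, 16 mm from the clip's origin along -z. The lips are 28 mm apart; below them the arms flare to a 52 mm mouth ending at z = -37 mm. On a 40 mm round part the lips touch with the clip's origin about 32 mm above its axis; pushing about 10 to 17 N spreads the arms past the widest point, then it snaps home, origin on the axis.
- clip_arm_a (a joint): Spread of the clip's arm on its +x side about a spring hinge at z = 24 mm: 0 at rest, about 0.15 rad as the lip passes the widest point of a 40 mm part. At rest the arms measure 59 mm over their outsides, 64 mm over the flared ends.
- clip_arm_b (a joint): The same for the arm on the -x side.
- bare_sleeve: The bare seat: fixed black rubber sleeve, 40 mm in diameter, 60 mm long, round the conduit, in either one of the frame's two bays. Origin = its centre, on the conduit's axis, 70 mm above the bench; y along the conduit, z up. Frame plates stand 65 mm from its centre on both sides along y.
- fitted_clip: A clip of the same shape, already fitted (fixed) in the other bay of the frame. Origin = centre of its bore on the conduit's axis; z up, y along the conduit.
- frame: Fixed mounting frame: base 84 x 280 x 8 mm, three upright aluminium plates (70 mm wide in x, 6 mm thick, tops 150 mm above the bench) at y = -135, 0, +135 mm, carrying a level white conduit, 36 mm in diameter, along y, axis 70 mm up; bays centred at y = -68 and +68 mm. Origin = centre of the base's underside, z up.
- milky_jar: Bystander, leave alone: milky plastic jar with a lid, 61 x 61 x 54 mm. Origin = centre of its underside.
- capacitor: Bystander, leave alone: large electrolytic capacitor standing on end, 32 x 32 x 45 mm. Origin = centre of its underside.
- screwdriver_a: Bystander, leave alone: screwdriver with a dark handle, lying flat, 19 x 140 x 16 mm. Origin = centre of its underside.
- heatsink: Bystander, leave alone: black finned heat sink, 30 x 42 x 23 mm. Origin = centre of its underside.
- earbud_case: Bystander, leave alone: small white earphone case, 46 x 56 x 22 mm. Origin = centre of its underside.

How it is judged:
On the way:
1. the clip stands by itself on the bench, mouth down, released (angle between clip's own z axis and vertical below 0.1 rad and height (world z) of clip between 0.032 and 0.042 m and contact force between clip and the fingers below 0.1 N), for 0.3 s.
At the end, for the whole second after the job is handed in: The clip is snapped home on the bare sleeve: its bore centre within about 5 mm of the sleeve's axis, within 12 mm of the sleeve's middle along the conduit, in line with it within 0.12 rad, tab within 0.25 rad of upright, at rest and released (x of clip in the frame of bare_sleeve between -0.005 and 0.005 m and z of clip in the frame of bare_sleeve between -0.004 and 0.005 m and y of clip in the frame of bare_sleeve between -0.012 and 0.012 m and angle between the y axis of clip and the y axis of bare_sleeve, either way round below 0.12 rad and angle between clip's own z axis and vertical below 0.25 rad and linear speed of clip below 0.02 m/s and contact force between clip and the fingers below 0.1 N); the robot touches nothing.
It fails at once if the clip is pressed against the sleeve with more than 60 N (contact force between clip and bare_sleeve above 60 N).
It fails at once if a bystander (jar, capacitor, screwdriver, heat sink or earphone case) is moved more than 30 mm (distance of any of milky_jar, capacitor, screwdriver_a, heatsink, earbud_case from where it was at the start of the episode above 0.03 m).
It also fails if it takes over 58 s, if anything falls off the work surface, if the arm or the gripper's body presses on something with over 40 N, if the wrist force passes 120 N, or if a joint passes its speed limit or range.

## Working session

There is one attempt and no reset: what is moved stays moved. The work goes in short steps, Python scripts to look and compute and a shell command to move; the robot and the scene stay as the last step left them, time stands still between calls to the robot, and variables do not carry over. Pictures are saved under pics/ and viewed, at most 10 in all, crops included, and the job is handed in when it is done.

```bash
mkdir -p pics; cat > h.py <<'E'
import numpy as np, cv2
from scipy.spatial.transform import Rotation as R
from workcell import arm
def cloud(name):
    im,d=arm.snapshot(name); c=arm.camera_info(name); K=np.array(c["K"]); T=np.array(c["cam_to_world"])
    v,u=np.mgrid[0:480,0:640]
    p=cv2.undistortPoints(np.stack([u,v],-1).reshape(-1,1,2).astype(np.float64),K,np.array([c["k1"],0,0,0,0.])).reshape(480,640,2)
    P=np.dstack([p*d[...,None],d])@T[:3,:3].T+T[:3,3]
    P[d==0]=np.nan
    return im,P
E
python3 - <<'E'
from h import *
for n in("scene","top"):
    im,P=cloud(n); cv2.imwrite(f"pics/{n}0.png",im); np.save(n+"0.npy",P)
s=arm.sense(); print(s["time_s"],s["eef_pos"],s["tool_rot"],s["opening"]); print(R.from_rotvec(s["tool_rot"]).as_matrix().round(3))
E
```

```text
0.1 [ 0.1850016 -0.5965248  0.2219291] [-3.10477963e+00 -4.70550587e-01  4.82064146e-04] 0.08791838141188
[[ 0.955  0.296 -0.001]
 [ 0.296 -0.955  0.001]
 [-0.    -0.001 -1.   ]]
```

View pics/scene0.png

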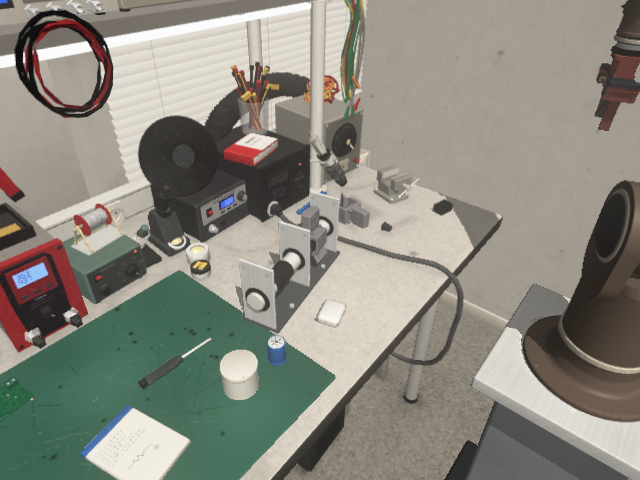

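View pics/top0.png

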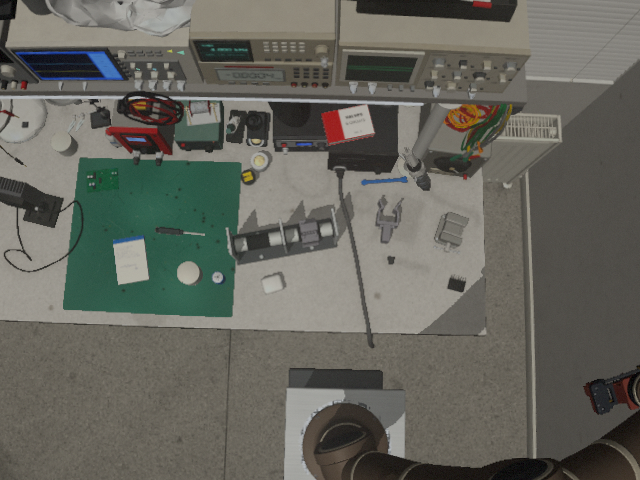

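The top view shows the frame around (285,238), with the bare black sleeve in its left bay at about (260,240) and the fitted clip at about (312,232). There are grey objects at (389,218) and (450,230), so I'll zoom in to tell which is the clip.

```bash
python3 - <<'E'
import cv2,numpy as np
im=cv2.imread("pics/top0.png"); P=np.load("top0.npy")
cv2.imwrite("pics/c1.png",cv2.resize(im[160:300,220:480],None,fx=3,fy=3,interpolation=cv2.INTER_CUBIC))
for u,v in [(389,218),(450,230),(260,240),(312,232),(285,222),(391,260),(457,283),(425,180),(385,181),(345,200),(365,320)]: print(u,v,P[v,u].round(4))
E
```

```text
389 218 [ 0.6181 -0.1105  0.0048]
450 230 [ 0.5806 -0.2714  0.0462]
260 240 [0.5304 0.237  0.0928]
312 232 [0.5501 0.1021 0.1206]
285 222 [0.599  0.1784 0.0019]
391 260 [ 0.4979 -0.1144  0.0211]
457 283 [ 0.4396 -0.2948  0.0211]
425 180 [ 0.7093 -0.1977  0.079 ]
385 181 [ 0.7242 -0.0987  0.0056]
345 200 [ 0.6675  0.0127 -0.0015]
365 320 [ 0.334  -0.0457  0.0219]
```

View pics/c1.png

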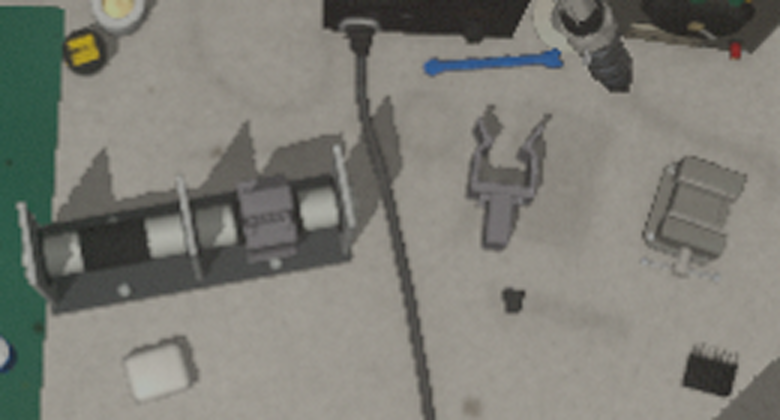

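Zoomed in, the clip is at crop (505,180), which is full image (389,218). Its mouth points away from the robot and its tab towards it. The object at (450,230) is a vice. The bare sleeve is at crop (113,242), with the fitted clip to its right. Next I'll measure poses.

```bash
python3 - <<'E'
import numpy as np, cv2
P=np.load("top0.npy"); im=cv2.imread("pics/top0.png")
def sel(Q,x0,x1,y0,y1,z0,z1):
    return Q[(Q[...,0]>x0)&(Q[...,0]<x1)&(Q[...,1]>y0)&(Q[...,1]<y1)&(Q[...,2]>z0)&(Q[...,2]<z1)]
for n in("top","scene"):
    Q=np.load(n+"0.npy"); 
    c=sel(Q,.52,.70,-.17,-.04,.036,.052); print(n,"clip",len(c),c.min(0),c.max(0),np.median(c[:,2]))
    if n=="top":
        for lo in np.arange(c[:,0].min(),c[:,0].max(),.008):
            s=c[(c[:,0]>=lo)&(c[:,0]<lo+.008)]; 
            if len(s): print(lo.round(4),s[:,1].min().round(4),s[:,1].max().round(4),len(s))
    t=sel(Q,.45,.65,.0,.36,.135,.156)
    # plates/tab
    for y0,y1 in((.02,.08),(.08,.13),(.13,.21),(.23,.36)):
        s=t[(t[:,1]>y0)&(t[:,1]<y1)]
        if len(s)>3: print("hi",y0,len(s),s.mean(0).round(4),s.min(0).round(4),s.max(0).round(4))
    for z0,z1 in((.082,.1),):
        s=sel(Q,.45,.65,.03,.33,z0,z1); 
        for a in np.arange(.03,.33,.02):
            q=s[(s[:,1]>=a)&(s[:,1]<a+.02)]
            if len(q): print("cyl",a.round(3),len(q),q.mean(0).round(4),q[:,2].max().round(4))
    # black sleeve
    if n=="top":
        m=(im.max(2)<60)&(P[...,2]>.07)&(P[...,2]<.1)&(P[...,0]>.45)&(P[...,0]<.65)&(P[...,1]>.15)&(P[...,1]<.33)
        s=P[m]; print("black",len(s),s.mean(0).round(4),s.min(0).round(4),s.max(0).round(4))
E
```

```text
top clip 356 [ 0.54536475 -0.13536778  0.0360415 ] [ 0.66063271 -0.07008706  0.05197064] 0.043725047901199576
0.5454 -0.1065 -0.0843 27
0.5534 -0.1061 -0.0843 25
0.5614 -0.1086 -0.0863 25
0.5694 -0.109 -0.0859 26
0.5774 -0.1171 -0.0865 29
0.5854 -0.1271 -0.0734 50
0.5934 -0.1306 -0.0701 56
0.6014 -0.1299 -0.0707 18
0.6094 -0.1302 -0.0725 16
0.6174 -0.1301 -0.0731 15
0.6254 -0.1307 -0.0754 16
0.6334 -0.1269 -0.078 21
0.6414 -0.1321 -0.0801 13
0.6494 -0.1354 -0.0756 16
0.6574 -0.0803 -0.0773 3
hi 0.02 76 [0.5708 0.0473 0.1485] [0.5379 0.0385 0.1367] [0.6051 0.0556 0.1559]
hi 0.08 148 [0.5569 0.1106 0.1462] [0.5437 0.0896 0.1356] [0.5715 0.13   0.1555]
hi 0.13 84 [0.5461 0.1707 0.1486] [0.51   0.1301 0.1353] [0.5785 0.1884 0.156 ]
hi 0.23 84 [0.5151 0.3083 0.1479] [0.482  0.2992 0.1352] [0.5488 0.3191 0.1558]
cyl 0.03 29 [0.5647 0.0405 0.0881] 0.0986
cyl 0.05 80 [0.5704 0.0591 0.0892] 0.0999
cyl 0.07 83 [0.5629 0.0809 0.0883] 0.0998
cyl 0.09 47 [0.5467 0.101  0.0971] 0.1
cyl 0.11 25 [0.5435 0.1201 0.0954] 0.0996
cyl 0.13 74 [0.5513 0.1409 0.0884] 0.0998
cyl 0.15 75 [0.5463 0.1602 0.0875
[... 743 characters left out ...]
301 0.135 ] [0.5772 0.1893 0.1498]
hi 0.23 273 [0.513  0.3119 0.1434] [0.4805 0.3016 0.135 ] [0.5487 0.3207 0.1506]
cyl 0.03 96 [0.5526 0.0457 0.0919] 0.0999
cyl 0.05 71 [0.5689 0.0558 0.0879] 0.0982
cyl 0.07 13 [0.5372 0.0863 0.0932] 0.099
cyl 0.09 65 [0.5371 0.1009 0.0958] 0.1
cyl 0.11 106 [0.5359 0.1214 0.0944] 0.0999
cyl 0.13 11 [0.537  0.1313 0.0901] 0.0968
cyl 0.17 241 [0.5404 0.1817 0.0906] 0.0999
cyl 0.19 70 [0.5387 0.1993 0.0849] 0.0956
cyl 0.21 80 [0.5316 0.2208 0.0858] 0.0897
cyl 0.23 99 [0.5278 0.2402 0.0861] 0.0908
cyl 0.25 56 [0.5179 0.2585 0.0855] 0.089
cyl 0.27 2 [0.5113 0.2706 0.0832] 0.0838
cyl 0.29 80 [0.4894 0.3072 0.0912] 0.0993
cyl 0.31 226 [0.5199 0.3165 0.0901] 0.0998
```

```bash
cat >> h.py <<'E'
def to(x,y,z,yaw):
    """shift/turn (tool axes, mm/rad) to TCP x,y,z with tool-y heading yaw (mod pi)"""
    s=arm.sense(); M=R.from_rotvec(s["tool_rot"]).as_matrix()
    d=M.T@(np.array([x,y,z])-s["eef_pos"])*1000
    a=np.arctan2(M[1,1],M[0,1]); t=-(yaw-a); t=(t+np.pi/2)%np.pi-np.pi/2
    print("t",round(s["time_s"],2),"pos",np.round(s["eef_pos"],4),"F",np.round(s["ft_force"],1),"op",round(s["opening"],4),"g",round(s["gripper_force"],1),"j7",round(s["joint_positions"][6],2))
    print("shift",d.round(1),"turn",round(t,3))
E
python3 -m inch '[{"x":507,"y":-366,"turn":0.4,"gripper":1},{"x":507,"y":-366,"turn":0.4,"gripper":1},{"x":507,"y":-366,"turn":0.4,"gripper":1},{"x":507,"y":-366,"turn":0.4,"gripper":1},{"x":507,"y":-366,"turn":0.4,"gripper":1},{"x":507,"y":-366,"turn":0.4,"gripper":1},{"x":507,"y":-366,"turn":0.4,"gripper":1},{"x":507,"y":-366,"turn":0.4,"gripper":1}]' 5
python3 -c "
from h import *
to(.561,-.0967,.2,-1.671)"
```

```text
t 0.1 pos [ 0.185  -0.5965  0.2219] F [-0.5  0.7 -0.2] op 0.0879 g 0.0 j7 -0.08
shift [ 507.2 -365.9   22.4] turn 0.401invalid input at $[0]: expected keys x, y, z, turn, gripper
```

```bash
python3 -m inch '[{"x":507,"y":-366,"z":20,"turn":0.4,"gripper":1},{"x":507,"y":-366,"z":20,"turn":0.4,"gripper":1},{"x":507,"y":-366,"z":20,"turn":0.4,"gripper":1},{"x":507,"y":-366,"z":20,"turn":0.4,"gripper":1},{"x":507,"y":-366,"z":20,"turn":0.4,"gripper":1},{"x":507,"y":-366,"z":20,"turn":0.4,"gripper":1},{"x":507,"y":-366,"z":20,"turn":0.4,"gripper":1},{"x":507,"y":-366,"z":20,"turn":0.4,"gripper":1}]' 5
python3 -c "
from h import *
to(.561,-.0967,.2,-1.671)"
```

```text
time_s: 0.9
eef_pos: [0.4255, -0.2764, 0.2098]
tool_rot: [3.138, -0.156, -0.0]
ft_force: [0.2, -0.8, 0.4]
opening: 0.0879
gripper_force: 0.0
t 0.9 pos [ 0.4255 -0.2764  0.2098] F [ 0.2 -0.8  0.4] op 0.0879 g 0.0 j7 -1.23
shift [ 117.  -192.3    9.8] turn 0.001
```

```bash
python3 -m inch '[{"x":117,"y":-192,"z":20,"turn":0,"gripper":1},{"x":117,"y":-192,"z":20,"turn":0,"gripper":1},{"x":117,"y":-192,"z":40,"turn":0,"gripper":1},{"x":117,"y":-192,"z":60,"turn":0,"gripper":1},{"x":117,"y":-192,"z":80,"turn":0,"gripper":1},{"x":117,"y":-192,"z":100,"turn":0,"gripper":1},{"x":117,"y":-192,"z":100,"turn":0,"gripper":1}]'
python3 -c "
from h import *
to(.561,-.0967,.004,-1.671)"
```

```text
time_s: 1.6
eef_pos: [0.5582, -0.0974, 0.1065]
tool_rot: [-3.137, 0.152, 0.01]
ft_force: [-0.2, -0.1, -0.3]
opening: 0.0879
gripper_force: 0.0
t 1.6 pos [ 0.5582 -0.0974  0.1065] F [-0.2 -0.1 -0.3] op 0.0879 g 0.0 j7 -1.7
shift [  3.4  -0.9 102.5] turn 0.003
```

```bash
python3 -m inch '[{"x":2,"y":0,"z":40,"turn":0,"gripper":1},{"x":2,"y":0,"z":75,"turn":0,"gripper":1},{"x":2,"y":0,"z":100,"turn":0,"gripper":1},{"x":2,"y":0,"z":102,"turn":0,"gripper":1},{"x":2,"y":0,"z":102,"turn":0,"gripper":0},{"x":2,"y":0,"z":102,"turn":0,"gripper":0},{"x":2,"y":0,"z":102,"turn":0,"gripper":0},{"x":2,"y":0,"z":102,"turn":0,"gripper":0}]' 5
python3 -c "
from h import *
to(.561,-.0967,.004,-1.671)"
```

```text
time_s: 2.4
eef_pos: [0.5631, -0.0992, 0.0093]
tool_rot: [3.137, -0.156, 0.003]
ft_force: [0.4, -0.3, 0.1]
opening: 0.0598
gripper_force: 0.0
t 2.4 pos [ 0.5631 -0.0992  0.0093] F [ 0.4 -0.3  0.1] op 0.0598 g 0.0 j7 -1.74
shift [-2.3 -2.3  5.3] turn 0.001
```

Still closing, so I'll let it finish and then lift at low grip.

```bash
python3 -m inch '[{"x":-1,"y":0,"z":0,"turn":0,"gripper":0},{"x":-1,"y":0,"z":0,"turn":0,"gripper":0},{"x":-1,"y":0,"z":0,"turn":0,"gripper":0},{"x":-1,"y":0,"z":0,"turn":0,"gripper":0},{"x":-1,"y":0,"z":0,"turn":0,"gripper":0},{"x":-1,"y":0,"z":0,"turn":0,"gripper":0},{"x":-1,"y":0,"z":0,"turn":0,"gripper":0},{"x":-1,"y":0,"z":0,"turn":0,"gripper":0}]' 5
python3 -c "
from h import *
to(.561,-.0967,.004,-1.671)"
```

```text
time_s: 3.2
eef_pos: [0.5612, -0.0989, 0.0078]
tool_rot: [3.138, -0.156, -0.0]
ft_force: [0.2, 0.3, -0.7]
opening: 0.0217
gripper_force: 5.0
t 3.2 pos [ 0.5612 -0.0989  0.0078] F [ 0.2  0.3 -0.7] op 0.0217 g 5.0 j7 -1.74
shift [-0.4 -2.1  3.8] turn 0.001
```

```bash
python3 -m inch '[{"x":0,"y":0,"z":-20,"turn":0,"gripper":0},{"x":0,"y":0,"z":-40,"turn":0,"gripper":0},{"x":0,"y":0,"z":-60,"turn":0,"gripper":0},{"x":0,"y":0,"z":-80,"turn":0,"gripper":0},{"x":0,"y":0,"z":-95,"turn":0,"gripper":0},{"x":0,"y":0,"z":-95,"turn":0,"gripper":0},{"x":0,"y":0,"z":-95,"turn":0,"gripper":0},{"x":0,"y":0,"z":-95,"turn":0,"gripper":0}]' 4
python3 - <<'E'
from h import *
to(.561,-.0967,.1,-1.671)
im,P=cloud("scene"); cv2.imwrite("pics/l1.png",cv2.resize(im[90:280,260:460],None,fx=3,fy=3)); np.save("scene1.npy",P)
E
```

```text
time_s: 4.0
eef_pos: [0.5605, -0.0988, 0.1018]
tool_rot: [-3.138, 0.156, 0.003]
ft_force: [0.3, -0.5, -0.7]
opening: 0.0215
gripper_force: 4.0
t 4.0 pos [ 0.5605 -0.0988  0.1018] F [ 0.3 -0.5 -0.7] op 0.0215 g 4.0 j7 -1.7
shift [ 0.3 -2.2  1.8] turn 0.001
```

View pics/l1.png

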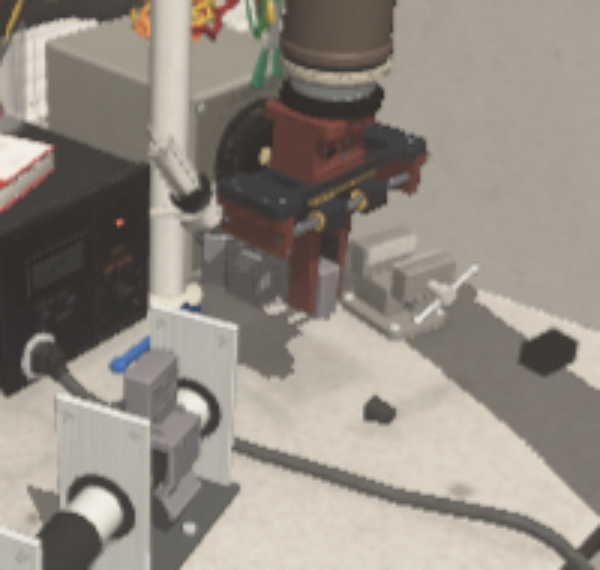

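The clip is held by its tab at crop (320,285) and is still level, with its arms pointing away. I'll drop to 3 N and jerk it up so the arms swing down.

```bash
python3 -m inch '[{"x":0,"y":0,"z":0,"turn":0,"gripper":0},{"x":0,"y":0,"z":0,"turn":0,"gripper":0},{"x":0,"y":0,"z":-50,"turn":0,"gripper":0},{"x":0,"y":0,"z":0,"turn":0,"gripper":0},{"x":0,"y":0,"z":-50,"turn":0,"gripper":0},{"x":0,"y":0,"z":0,"turn":0,"gripper":0},{"x":0,"y":0,"z":-40,"turn":0,"gripper":0},{"x":0,"y":0,"z":-40,"turn":0,"gripper":0}]' 3
cat >> h.py <<'E'
def held():
    "scene-camera points of what hangs from the gripper: profile of z against distance along tool x"
    s=arm.sense(); M=R.from_rotvec(s["tool_rot"]).as_matrix(); im,P=cloud("scene")
    L=(P-s["eef_pos"])@M*1000
    m=(abs(L[...,1])<34)&(L[...,0]>-60)&(L[...,0]<130)&(L[...,2]<115)&(L[...,2]>-45)&(P[...,2]>.006)&~((abs(L[...,0])<12)&(L[...,2]<2))
    q=L[m]; print(len(q),"tool x, z-range(down,mm)")
    for a in range(-60,130,10):
        r=q[(q[:,0]>=a)&(q[:,0]<a+10)]
        if len(r)>3: print(a,len(r),np.percentile(r[:,2],[3,97]).round(0))
    return im
E
python3 - <<'E'
from h import *
to(.561,-.0967,.1,-1.671); held()
E
```

```text
time_s: 4.85
eef_pos: [0.5625, -0.0988, 0.1428]
tool_rot: [-3.137, 0.156, 0.001]
ft_force: [0.4, -0.1, 0.5]
opening: 0.022
gripper_force: 3.0
t 4.85 pos [ 0.5625 -0.0988  0.1428] F [ 0.4 -0.1  0.5] op 0.022 g 3.0 j7 -1.69
shift [-1.6 -1.9 42.8] turn 0.001
892 tool x, z-range(down,mm)
-40 53 [-24.  -1.]
-30 178 [-25.  35.]
-20 217 [-29.  75.]
-10 159 [ 9. 84.]
0 140 [ 9. 81.]
10 100 [ 7. 79.]
20 42 [39. 75.]
```

```bash
python3 - <<'E'
from h import *
im,_=cloud("scene"); cv2.imwrite("pics/l2.png",cv2.resize(im[90:280,260:460],None,fx=3,fy=3))
E
```

```text
(no output)
```

View pics/l2.png

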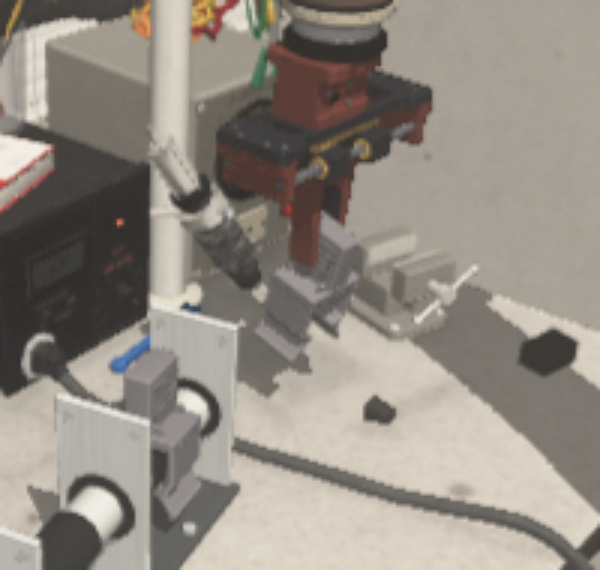

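The arms have swung down about 50°, still pointing away. The finger is at crop (305,240) and the tab at (335,245). I'll give it one more jerk and measure the tilt from the side silhouette.

```bash
cat >> h.py <<'E'
def tilt():
    s=arm.sense(); M=R.from_rotvec(s["tool_rot"]).as_matrix(); im,P=cloud("scene")
    L=(P-s["eef_pos"])@M*1000
    h=im.max(2).astype(int)-im.min(2)
    m=(abs(L[...,1])<36)&(abs(L[...,0])<110)&(L[...,2]<125)&(L[...,2]>-60)&(P[...,2]>.006)&(h<28)
    m=cv2.morphologyEx(m.astype(np.uint8),cv2.MORPH_OPEN,np.ones((3,3)))
    n,lab,st,_=cv2.connectedComponentsWithStats(m); k=1+np.argmax(st[1:,4])
    q=L[lab==k][:,[0,2]].astype(np.float32); r=cv2.minAreaRect(q)
    b=cv2.boxPoints(r); print("TCP",s["eef_pos"].round(4),"t",s["time_s"],"op",round(s["opening"],4),"F",s["ft_force"].round(1)); print(len(q),"rect c,size,ang",np.round(r[0],0),np.round(r[1],0),round(r[2],1)); print("corners (tool x, z down; world z mm):",[(int(a),int(c),int(s["eef_pos"][2]*1000-c)) for a,c in b])
E
python3 -c "
from h import *
tilt()"
python3 -m inch '[{"x":0,"y":0,"z":-50,"turn":0,"gripper":0},{"x":0,"y":0,"z":0,"turn":0,"gripper":0},{"x":0,"y":0,"z":0,"turn":0,"gripper":0},{"x":0,"y":0,"z":0,"turn":0,"gripper":0}]' 3
python3 -c "
from h import *
tilt()"
```

```text
TCP [ 0.5621 -0.099   0.1434] t 4.95 op 0.0221 F [-0.3 -0.8 -1.4]
986 rect c,size,ang [-6. 12.] [143.  49.] 77.6
corners (tool x, z down; world z mm): [(-44, -52, 195), (3, -62, 206), (33, 77, 66), (-14, 87, 55)]
time_s: 5.4
eef_pos: [0.5604, -0.0988, 0.1431]
tool_rot: [3.138, -0.156, -0.002]
ft_force: [1.0, 0.2, -0.7]
opening: 0.0217
gripper_force: 3.0
TCP [ 0.5604 -0.0988  0.1431] t 5.4 op 0.0217 F [ 1.   0.2 -0.7]
978 rect c,size,ang [-4. 14.] [142.  49.] 77.1
corners (tool x, z down; world z mm): [(-43, -50, 193), (3, -61, 204), (35, 77, 65), (-12, 88, 54)]
```

```bash
python3 -m inch '[{"x":0,"y":0,"z":20,"turn":0,"gripper":0},{"x":0,"y":0,"z":40,"turn":0,"gripper":0},{"x":0,"y":0,"z":50,"turn":0,"gripper":0},{"x":2,"y":0,"z":54,"turn":0,"gripper":0},{"x":4,"y":0,"z":58,"turn":0,"gripper":0},{"x":6,"y":0,"z":62,"turn":0,"gripper":0},{"x":8,"y":0,"z":64,"turn":0,"gripper":0},{"x":8,"y":0,"z":64,"turn":0,"gripper":0}]' 3
python3 - <<'E'
from h import *
tilt()
im,_=cloud("scene"); cv2.imwrite("pics/l3.png",cv2.resize(im[90:280,260:460],None,fx=3,fy=3))
E
```

```text
time_s: 6.25
eef_pos: [0.5703, -0.0997, 0.0796]
tool_rot: [3.138, -0.156, 0.003]
ft_force: [1.0, -0.8, 3.9]
opening: 0.022
gripper_force: 3.0
TCP [ 0.5703 -0.0997  0.0796] t 6.25 op 0.022 F [ 1.  -0.8  3.9]
838 rect c,size,ang [-5.  9.] [135.  47.] 79.3
corners (tool x, z down; world z mm): [(-40, -52, 132), (5, -61, 141), (30, 70, 8), (-15, 79, 0)]
```

View pics/l3.png

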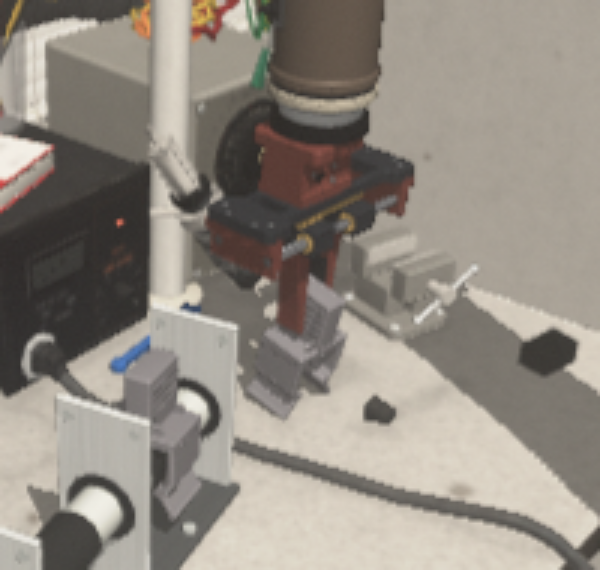

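The clip now touches the bench with its near edge, at crop (285,410), tilted about 15–20°. I'll drag it away while touching to upright it, then open.

```bash
python3 -m inch '[{"x":6,"y":0,"z":1,"turn":0,"gripper":0},{"x":12,"y":0,"z":2,"turn":0,"gripper":0},{"x":18,"y":0,"z":3,"turn":0,"gripper":0},{"x":24,"y":0,"z":4,"turn":0,"gripper":0},{"x":28,"y":0,"z":4,"turn":0,"gripper":0},{"x":28,"y":0,"z":4,"turn":0,"gripper":0}]' 3
python3 - <<'E'
from h import *
tilt()
E
```

```text
time_s: 6.95
eef_pos: [0.5975, -0.1024, 0.0745]
tool_rot: [-3.138, 0.156, 0.0]
ft_force: [-0.6, 0.4, -0.8]
opening: 0.0223
gripper_force: 3.0
TCP [ 0.5975 -0.1024  0.0745] t 6.95 op 0.0223 F [-0.6  0.4 -0.8]
869 rect c,size,ang [-14.   5.] [ 46. 128.] 2.6
corners (tool x, z down; world z mm): [(-39, 67, 6), (-33, -60, 134), (11, -58, 132), (6, 69, 4)]
```

```bash
python3 -m inch '[{"x":0,"y":0,"z":0,"turn":0,"gripper":0.6},{"x":0,"y":0,"z":0,"turn":0,"gripper":0.6},{"x":0,"y":0,"z":0,"turn":0,"gripper":0.6},{"x":0,"y":0,"z":0,"turn":0,"gripper":0.6},{"x":0,"y":0,"z":0,"turn":0,"gripper":0.6},{"x":0,"y":0,"z":0,"turn":0,"gripper":0.6},{"x":0,"y":0,"z":-15,"turn":0,"gripper":0.6},{"x":0,"y":0,"z":-30,"turn":0,"gripper":0.6}]' 3
python3 - <<'E'
from h import *
to(.59,-.1,.08,-1.671)
for n in("scene","top"):
    im,P=cloud(n); np.save(n+"2.npy",P)
    if n=="scene": cv2.imwrite("pics/l4.png",cv2.resize(im[90:280,260:460],None,fx=3,fy=3))
    g=(im.max(2).astype(int)-im.min(2)<30)
    for z0,z1 in((.100,.118),(.06,.072),(.02,.05)):
        m=g&(P[...,2]>z0)&(P[...,2]<z1)&(P[...,0]>.5)&(P[...,0]<.66)&(P[...,1]>-.16)&(P[...,1]<-.04)
        q=P[m]
        if len(q)>5: r=cv2.minAreaRect(q[:,:2].astype(np.float32)*1000); print(n,z0,len(q),np.median(q,0).round(4),np.round(r[0],1),np.round(r[1],1),round(r[2],1),q[:,2].max().round(4))
E
```

```text
time_s: 7.8
eef_pos: [0.597, -0.1024, 0.1059]
tool_rot: [-3.138, 0.156, 0.001]
ft_force: [0.1, 0.3, 1.0]
opening: 0.0526
gripper_force: 0.0
t 7.8 pos [ 0.597  -0.1024  0.1059] F [0.1 0.3 1. ] op 0.0526 g 0.0 j7 -1.7
shift [-7.2 -1.7 25.9] turn 0.001
scene 0.1 188 [ 0.584  -0.0955  0.1095] [584.3 -96.4] [66.9 51.2] 83.9 0.1179
scene 0.06 179 [ 0.5731 -0.0828  0.0652] [579.7 -97.8] [62.1 44.2] 85.4 0.0719
scene 0.02 234 [ 0.5726 -0.0743  0.0325] [553.8 -94.3] [ 60.2 101.3] 83.6 0.0497
top 0.1 118 [ 0.5752 -0.0966  0.1124] [580.4 -98.4] [24.3 43.1] 85.5 0.1179
top 0.06 160 [ 0.5767 -0.0876  0.0676] [580.  -98.6] [61.  42.9] 86.2 0.072
top 0.02 51 [ 0.5609 -0.1088  0.0279] [ 552.8 -100.1] [110.2  46.5] 29.8 0.0478
```

View pics/l4.png

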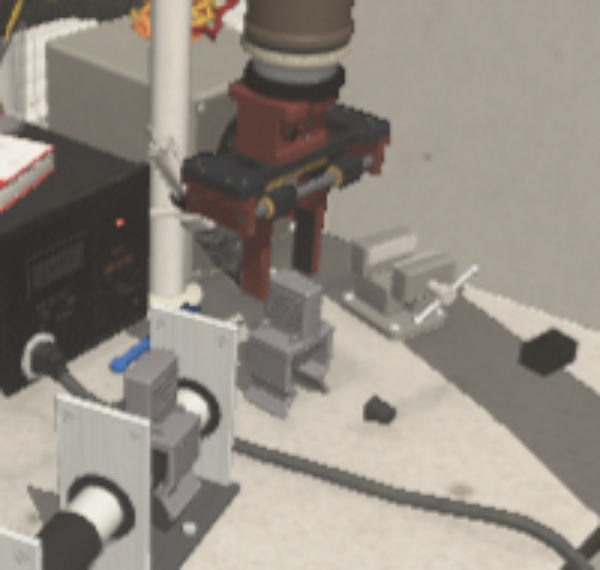

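The clip stands upright, mouth down and free, at crop (290,340). Now I'll centre on it and take it again with a firm grip.

```bash
python3 -c "
from h import *
to(.580,-.0985,.078,1.495)"
python3 -m inch '[{"x":-17,"y":-2,"z":0,"turn":-0.02,"gripper":0.6},{"x":-17,"y":-2,"z":10,"turn":-0.02,"gripper":0.6},{"x":-17,"y":-2,"z":25,"turn":-0.02,"gripper":0.6},{"x":-17,"y":-2,"z":28,"turn":-0.02,"gripper":0.6},{"x":-17,"y":-2,"z":28,"turn":-0.02,"gripper":0},{"x":-17,"y":-2,"z":28,"turn":-0.02,"gripper":0},{"x":-17,"y":-2,"z":28,"turn":-0.02,"gripper":0},{"x":-17,"y":-2,"z":28,"turn":-0.02,"gripper":0}]' 30
python3 -m inch '[{"x":0,"y":0,"z":0,"turn":0,"gripper":0},{"x":0,"y":0,"z":0,"turn":0,"gripper":0},{"x":0,"y":0,"z":0,"turn":0,"gripper":0},{"x":0,"y":0,"z":0,"turn":0,"gripper":0}]' 30
python3 -c "
from h import *
to(.529,.2415,.23,.212)"
```

```text
t 7.9 pos [ 0.599  -0.1026  0.1082] F [ 0.  -0.5  0. ] op 0.0526 g 0.0 j7 -1.7
shift [-19.5  -2.2  30.1] turn -0.024
time_s: 8.7
eef_pos: [0.5807, -0.0989, 0.0772]
tool_rot: [3.139, -0.125, 0.001]
ft_force: [0.5, -0.7, 0.3]
opening: 0.0241
gripper_force: 0.3
time_s: 9.1
eef_pos: [0.5804, -0.0988, 0.0769]
tool_rot: [3.139, -0.124, 0.0]
ft_force: [-0.1, 1.0, -0.3]
opening: 0.0219
gripper_force: 30.0
t 9.1 pos [ 0.5804 -0.0988  0.0769] F [-0.1  1.  -0.3] op 0.0219 g 30.0 j7 -1.7
shift [ -78.1 -335.2 -153.1] turn 1.28
```

Turning the other way keeps joint 7 in range (−1.86 rad).

```bash
python3 -m inch '[{"x":0,"y":0,"z":-40,"turn":0,"gripper":0},{"x":0,"y":0,"z":-80,"turn":0,"gripper":0},{"x":0,"y":0,"z":-120,"turn":-0.1,"gripper":0},{"x":0,"y":0,"z":-150,"turn":-0.22,"gripper":0},{"x":0,"y":0,"z":-175,"turn":-0.34,"gripper":0},{"x":-10,"y":-30,"z":-175,"turn":-0.46,"gripper":0},{"x":-20,"y":-60,"z":-175,"turn":-0.58,"gripper":0},{"x":-30,"y":-90,"z":-175,"turn":-0.7,"gripper":0}]' 30
python3 -c "
from h import *
to(.529,.2415,.25,.212)"
```

```text
time_s: 9.9
eef_pos: [0.5571, -0.0058, 0.2521]
tool_rot: [2.989, 0.966, 0.001]
ft_force: [-0.7, 0.8, -0.2]
opening: 0.0219
gripper_force: 30.0
t 9.9 pos [ 0.5571 -0.0058  0.2521] F [-0.7  0.8 -0.2] op 0.0219 g 30.0 j7 -1.15
shift [ 121.9 -217.     2.1] turn -1.158
```

```bash
python3 -m inch '[{"x":12,"y":-21,"z":0,"turn":-0.12,"gripper":0},{"x":30,"y":-54,"z":0,"turn":-0.26,"gripper":0},{"x":48,"y":-86,"z":0,"turn":-0.4,"gripper":0},{"x":66,"y":-118,"z":0,"turn":-0.54,"gripper":0},{"x":84,"y":-150,"z":0,"turn":-0.68,"gripper":0},{"x":102,"y":-182,"z":0,"turn":-0.82,"gripper":0},{"x":116,"y":-206,"z":0,"turn":-0.96,"gripper":0},{"x":122,"y":-217,"z":0,"turn":-1.09,"gripper":0}]' 30
python3 -m inch '[{"x":0,"y":0,"z":0,"turn":-0.07,"gripper":0},{"x":0,"y":0,"z":0,"turn":-0.07,"gripper":0},{"x":0,"y":0,"z":0,"turn":-0.07,"gripper":0}]' 30
python3 - <<'E'
from h import *
to(.529,.2415,.25,.212)
s=arm.sense(); e=np.array(s["eef_pos"]); M=R.from_rotvec(s["tool_rot"]).as_matrix()
for n in("scene","top"):
    im,P=cloud(n); 
    cv2.imwrite(f"pics/{n}5.png",cv2.resize(im[170:340,200:400],None,fx=3,fy=3))
    if n=="scene":
        L=(P-e)@M*1000; g=(im.max(2).astype(int)-im.min(2)<30)&(np.linalg.norm(L[...,:2],axis=-1)<55)&(L[...,2]>10)&(L[...,2]<85)
        for a in range(10,85,8):
            q=L[g&(L[...,2]>=a)&(L[...,2]<a+8)]
            if len(q)>3: print(a,len(q),np.percentile(q[:,0],[3,97]).round(),np.percentile(q[:,1],[3,97]).round())
E
```

```text
time_s: 10.7
eef_pos: [0.5294, 0.2442, 0.252]
tool_rot: [-2.049, -2.38, -0.001]
ft_force: [0.0, -0.9, -0.6]
opening: 0.022
gripper_force: 30.0
time_s: 11.0
eef_pos: [0.5307, 0.2403, 0.2517]
tool_rot: [1.98, 2.439, -0.001]
ft_force: [-0.2, -0.3, -1.7]
opening: 0.0218
gripper_force: 30.0
t 11.0 pos [0.5307 0.2403 0.2517] F [-0.2 -0.3 -1.7] op 0.0218 g 30.0 j7 -0.55
shift [ 1.5 -1.4  1.7] turn -0.005
10 303 [-16.  25.] [-30.  27.]
18 92 [-18.  25.] [-30.  28.]
26 82 [-19.  24.] [-30.  27.]
34 97 [-16.  24.] [-30.  27.]
42 114 [-17.  24.] [-30.  25.]
50 153 [-18.  25.] [-22.  23.]
58 95 [-17.  25.] [-25.  22.]
66 113 [-18.  24.] [-31.  26.]
74 40 [-18.  24.] [-31.  28.]
```

View pics/scene5.png

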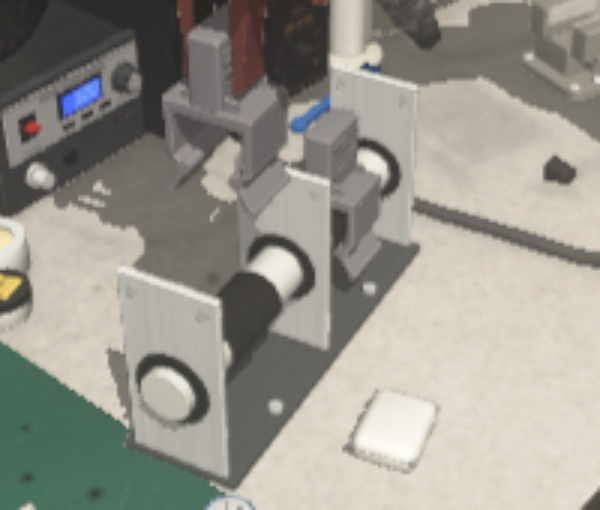

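The clip hangs upright over the bare bay, with its mouth at crop (215,190) and the sleeve at (250,310). It is aligned with the conduit, so I'll lower it to just above lip contact.

```bash
python3 -m inch '[{"x":-1,"y":-1,"z":25,"turn":0,"gripper":0},{"x":-1,"y":-1,"z":50,"turn":0,"gripper":0},{"x":-1,"y":-1,"z":70,"turn":0,"gripper":0},{"x":-1,"y":-1,"z":85,"turn":0,"gripper":0},{"x":-1,"y":-1,"z":95,"turn":0,"gripper":0},{"x":-1,"y":-1,"z":104,"turn":0,"gripper":0},{"x":-1,"y":-1,"z":104,"turn":0,"gripper":0}]' 40
python3 -m inch '[{"x":0,"y":0,"z":2,"turn":0,"gripper":0},{"x":0,"y":0,"z":4,"turn":0,"gripper":0},{"x":0,"y":0,"z":6,"turn":0,"gripper":0},{"x":0,"y":0,"z":8,"turn":0,"gripper":0},{"x":0,"y":0,"z":10,"turn":0,"gripper":0},{"x":0,"y":0,"z":10,"turn":0,"gripper":0}]' 40
```

```text
time_s: 11.8
eef_pos: [0.5295, 0.2394, 0.1471]
tool_rot: [-1.976, -2.441, 0.002]
ft_force: [-0.3, -0.2, -0.9]
opening: 0.0216
gripper_force: 40.0
time_s: 12.4
eef_pos: [0.5309, 0.2404, 0.1397]
tool_rot: [1.976, 2.441, 0.004]
ft_force: [0.2, -0.1, 9.9]
opening: 0.022
gripper_force: 40.0
```

Contact at 10 N on the lips, with little side force. I'll push on in small steps.

```bash
python3 -m inch '[{"x":0,"y":0,"z":2,"turn":0,"gripper":0},{"x":0,"y":0,"z":4,"turn":0,"gripper":0},{"x":0,"y":0,"z":6,"turn":0,"gripper":0},{"x":0,"y":0,"z":8,"turn":0,"gripper":0},{"x":0,"y":0,"z":8,"turn":0,"gripper":0}]' 40
python3 -m inch '[{"x":0,"y":0,"z":2,"turn":0,"gripper":0},{"x":0,"y":0,"z":4,"turn":0,"gripper":0},{"x":0,"y":0,"z":6,"turn":0,"gripper":0},{"x":0,"y":0,"z":6,"turn":0,"gripper":0}]' 40
```

```text
time_s: 12.9
eef_pos: [0.5311, 0.2409, 0.1321]
tool_rot: [1.975, 2.441, 0.006]
ft_force: [-1.4, -0.5, 11.5]
opening: 0.0216
gripper_force: 40.0
time_s: 13.3
eef_pos: [0.5307, 0.2407, 0.1256]
tool_rot: [1.976, 2.441, 0.005]
ft_force: [-0.6, 0.2, 8.2]
opening: 0.0216
gripper_force: 40.0
```

```bash
python3 -m inch '[{"x":0,"y":0,"z":2,"turn":0,"gripper":0},{"x":0,"y":0,"z":4,"turn":0,"gripper":0},{"x":0,"y":0,"z":6,"turn":0,"gripper":0},{"x":0,"y":0,"z":8,"turn":0,"gripper":0},{"x":0,"y":0,"z":10,"turn":0,"gripper":0},{"x":0,"y":0,"z":10,"turn":0,"gripper":0}]' 40
python3 -m inch '[{"x":0,"y":0,"z":1,"turn":0,"gripper":0},{"x":0,"y":0,"z":2,"turn":0,"gripper":0},{"x":0,"y":0,"z":3,"turn":0,"gripper":0},{"x":0,"y":0,"z":3,"turn":0,"gripper":0}]' 40
```

```text
time_s: 13.9
eef_pos: [0.5299, 0.2397, 0.1135]
tool_rot: [-1.976, -2.442, -0.0]
ft_force: [1.7, 1.3, -2.3]
opening: 0.0221
gripper_force: 40.0
time_s: 14.3
eef_pos: [0.5298, 0.2394, 0.1105]
tool_rot: [-1.976, -2.442, 0.001]
ft_force: [3.3, 0.8, -5.2]
opening: 0.0218
gripper_force: 40.0
```

```bash
python3 -m inch '[{"x":0,"y":0,"z":1,"turn":0,"gripper":0},{"x":0,"y":0,"z":2,"turn":0,"gripper":0},{"x":0,"y":0,"z":2,"turn":0,"gripper":0}]' 40
python3 -m inch '[{"x":0,"y":0,"z":0.5,"turn":0,"gripper":0},{"x":0,"y":0,"z":1,"turn":0,"gripper":0},{"x":0,"y":0,"z":1,"turn":0,"gripper":0}]' 40
```

```text
time_s: 14.6
eef_pos: [0.53, 0.2395, 0.1091]
tool_rot: [1.976, 2.442, 0.0]
ft_force: [1.6, -1.7, 1.1]
opening: 0.0218
gripper_force: 40.0
time_s: 14.9
eef_pos: [0.5301, 0.2395, 0.1091]
tool_rot: [1.976, 2.441, 0.0]
ft_force: [-1.1, -2.7, 10.6]
opening: 0.0216
gripper_force: 40.0
```

It's seated: height stopped at 0.109 m while the force rose to 10 N. Now I'll release, back off and check.

```bash
python3 -m inch '[{"x":0,"y":0,"z":-1,"turn":0,"gripper":0.55},{"x":0,"y":0,"z":-1,"turn":0,"gripper":0.55},{"x":0,"y":0,"z":-1,"turn":0,"gripper":0.55},{"x":0,"y":0,"z":-1,"turn":0,"gripper":0.55},{"x":0,"y":0,"z":-1,"turn":0,"gripper":0.55},{"x":0,"y":0,"z":-20,"turn":0,"gripper":0.55},{"x":0,"y":0,"z":-50,"turn":0,"gripper":0.55},{"x":0,"y":0,"z":-90,"turn":0,"gripper":0.55}]'
python3 -m inch '[{"x":0,"y":0,"z":-40,"turn":0,"gripper":0.55},{"x":0,"y":0,"z":-60,"turn":0,"gripper":0.55},{"x":0,"y":0,"z":-60,"turn":0,"gripper":0.55},{"x":0,"y":0,"z":-60,"turn":0,"gripper":0.55}]'
python3 - <<'E'
from h import *
im,P=cloud("scene"); cv2.imwrite("pics/f.png",cv2.resize(im[170:340,200:400],None,fx=3,fy=3))
g=(im.max(2).astype(int)-im.min(2)<30)
for lab,y0,y1 in(("fitted",.085,.135),("mine",.21,.275)):
    q=P[g&(P[...,1]>y0)&(P[...,1]<y1)&(P[...,0]>.48)&(P[...,0]<.6)&(P[...,2]>.11)&(P[...,2]<.16)]
    r=cv2.minAreaRect(q[:,:2].astype(np.float32)*1000); print(lab,len(q),np.round(r[0],1),np.round(r[1],1),round(r[2],1),np.percentile(q[:,2],98).round(4))
E
```

```text
time_s: 15.7
eef_pos: [0.5288, 0.2391, 0.1973]
tool_rot: [-1.975, -2.441, 0.005]
ft_force: [0.7, 0.1, 0.2]
opening: 0.0479
gripper_force: 0.0
time_s: 16.1
eef_pos: [0.5297, 0.2394, 0.2575]
tool_rot: [1.976, 2.442, -0.0]
ft_force: [-0.1, -0.8, -0.1]
opening: 0.048
gripper_force: 0.0
fitted 331 [556.3 112.6] [23.8 45. ] 10.5 0.1454
mine 445 [527.4 242.6] [22.6 46.5] 9.9 0.145
```

View pics/f.png

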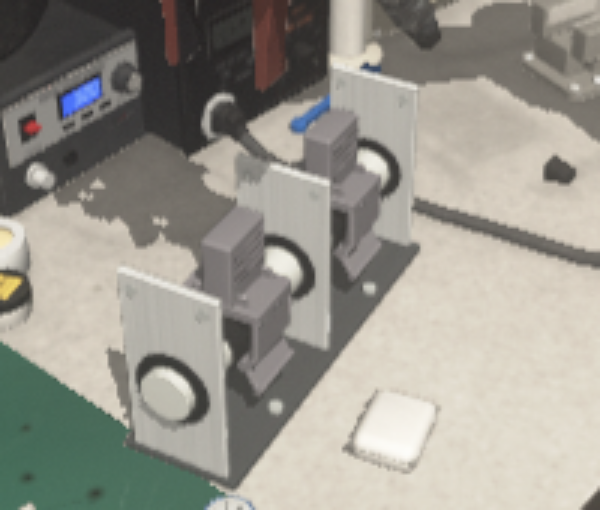

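The clip at crop (245,290) sits home at the same height and angle as the fitted one at (340,195). It is free and centred on the sleeve, so I'm handing in.

```bash
python3 -c "
from workcell import arm
print(arm.close_job())"
```

```text
the job is handed in; nothing more can be done
None
```

I stood the clip mouth down on the bench and released it, then took it again and snapped it fully home on the bare sleeve; in the last picture it sits upright at the same height and angle as the fitted clip, and I handed the job in at about 16 s, with no verdict shown.

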